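# Start the combustion-air blower with its spring-return key

## Task

Start the blower (the machine with the round snail-shaped fan housing and motor, not the flat grinding disc): turn the key on its switch box clockwise from off, through run, all the way to start, and hold it there for about a second. Then let go so that the key springs back by itself and stays at run. Leave the key of the grinding disc at off.

Things in the scene. Friction and masses are not known exactly. Their poses are not given: they have to be found in the camera images.
- blower_key_head (a point): Black head of the blower's key, already in its lock: upright slab 38 mm wide (x), 12 mm thick (y), 32 mm tall; pinch its thickness from above. Point: on the vertical turning axis, 19 mm below its top, 31 mm above the box top (70 mm above the table); axes turn with the key, z up. Box 160 x 130 mm, bare 55 mm around the key; the blower, 205 mm tall, stands 140 mm beyond the key.
- blower_switch (a joint): Lock under the blower's key, rad, growing clockwise from above: 0 off (starts at 0 to 0.1), 0.7 run (hard stop). Takes 0.035 N m and stays where left. Turning the key moves this first, then joint blower_key; the head turns by the sum of both, and stands along the box's long axis at run. Ticks on the box, on the machine's side, mark off, run, start.
- blower_key (a joint): Further clockwise turn of the blower's key past its lock, rad: 0 = sprung back (run, once the lock is at run), 0.65 = start (hard stop). A spring drives it back to 0 (0.07 N m at 0, 0.135 N m at 0.65); let go, it returns in about half a second.
- lap_switch (a joint): Lock of the other key, on the identical switch box of the grinding disc (flat disc 168 mm across in a low round pan), rad: 0 off (starts at 0 to 0.1), 0.7 run. Leave at off. The two machines, each bolted down with its box on one base plate, may stand either way round, left and right, turned up to 0.25 rad.

How it is judged:
By the outcome, as a careful person would: the job done as asked, in the order asked, and still so for the second after the job is handed in, with the robot touching nothing.
It also fails if it takes over 35 s, if anything falls off the work surface, if the arm or the gripper's body presses on something with over 40 N, if the wrist force passes 120 N, or if a joint passes its speed limit or range.

## Robot

A 6-joint arm with a two-finger parallel gripper is mounted at the origin on the work surface. World frame = base frame: x ahead of the robot, y to its left, z up, the work surface at z = 0. Lengths are in m, angles in degrees, forces in N, time in s.
With the tool pointing down it reaches from about 0.35 to 0.875 m from the base axis. Payload 4.2 kg.
Tool frame: the origin (TCP) lies at the very end of the fingers, on their centre line; the grasp point (between the pads) lies 19 mm behind it; z points along the fingers, x is the direction in which the jaws open and shut, and the axes are right-handed (so a half turn about z gives the same grasp; the last joint's range is limited). The gripper opens to 87 mm and grips with 3 to 60 N. Pads are 19 mm wide; open, the fingers measure 117 mm over their backs; the gripper's body (75 mm by 190 mm) begins 51 mm behind the grasp point.
Start: joints at [-61.215, 22.042, 0.453, 0, -68.411, -14.817], TCP at [0.151, -0.606, 0.223] pointing down, gripper open.
Joint ranges: [-179.83, 179.83], [-69.29, 118.12], [-61.27, 80.66], [-181.25, 117.63], [-171.15, -9.14], [-177.46, 177.46]. Speed limits (degrees/s): [159.86, 159.86, 180, 180, 180, 180].

## Interface

Orientations are given as a 3x3 rotation matrix whose columns are the frame's x, y, z axes.
In Python, from station import r gives the robot as it stands.
- The arm moves only by the shell command python3 -m jog 'ROWS' [OPENING]. ROWS is JSON, a list of rows, each a list of 2 entries, a list of its own where there are three numbers: the shift along the tool's x, y, z in m, then the turn, a rotation vector about the tool's x, y, z in units of 5 degrees (1.0 is 5 degrees). A call has exactly 10 rows; each row is the pose to reach, as a shift and turn from the pose commanded when the call began, along the tool's axes at that moment; what a row does not reach only later rows make up. A row lasts 1/12 s, in which the tool goes at most 41.7 mm and 7.16 degrees, less where a joint would pass 70% of its speed; a pose out of reach is approached as far as the arm can. A call with a gripper value outside its range is refused whole. OPENING is the finger opening in m, from 0 to 0.087, set as the call begins (- or left out, the last holds). The fingers move at their own pace and stop on an object; the grip force is fixed at half the most. Time passes only in rows, so rows that repeat a pose let the fingers close, or fill a call up. It gives the time, the measured TCP pose, the force and the opening at its end, in the units of the state.
- r.sense(): the state, without advancing time (a new reading comes with each control period).
- r.capture(name): name is "side" or "top"; returns (picture, depth): 384x512x3 uint8, blue, green, red; 384x512 float32, m along the optical axis (not along the pixel's ray), 0 where there is no reading.
- r.calibration(name): a dict with "fx", "fy", "cx", "cy" (pixels), "k1" (the pictures are not rectified: a ray, as slopes to the right and down, at radius r is drawn at 1 + k1 r^2 times it, then the intrinsics apply), "R" (3x3) and "t" (3): a world point X has camera coordinates R X + t. Camera axes: x right, y down, z forward; pixel columns grow to the right and rows downward; lengths in m; the calibration is good to about 2 mm. A picture is of the moment at which its call begins. calibration takes no time and is no camera call.
- r.finish_job(): hands the job in, once; it reports no verdict.
Trained networks look in the newest picture that a camera, given by its name, has taken for a name from the list of things; names that differ only in an ending like _2 or _b are one class to them, and where a whole thing is asked for, a point or a joint stands for the part that bears it (a point fixed in the world has none). Each returns a list of dicts, best first, with "confidence" (0 to 1); they miss things now and then, are a little off and sometimes report something else, mostly with a low value. They report only what shows in the picture. A call takes as long as a camera call.
- r.cut_out(query, camera): "region" (384x512 bool, what is visible of it) and "uv" ([column, row] in pixels, amid what is visible of it).
The state is a dict: "time_s": time; "joints": joint angles; "joint_velocities": joint speeds; "effort": joint torques, N m; "tcp_pos": TCP position; "ee_rot": TCP orientation; "wrist_force": force on the tool from outside, world axes, zero at the start; "moment": the same for the moment, N m; "gripper_width": opening from 0.0 (shut) to 1.0 (fully open).
Only numpy, scipy, OpenCV 4.12 (cv2) and the standard library are available. Lean on these libraries where they do the work, as an engineer would, in place of code of your own. Each camera call takes 0.05 s, during which the arm holds its last target.

## Working session

There is one attempt and no reset: what is moved stays moved. The work goes in short steps, Python scripts to look and compute and a shell command to move; the robot and the scene stay as the last step left them, time stands still between calls to the robot, and variables do not carry over. Pictures are saved under pics/ and viewed, and the job is handed in when it is done.

```bash
ls; mkdir -p pics; cat > h.py <<'E'
import numpy as np, cv2
from station import r
def ray(cam,u,v):
    c=r.calibration(cam); K=np.array([[c["fx"],0,c["cx"]],[0,c["fy"],c["cy"]],[0,0,1.]])
    p=cv2.undistortPoints(np.array([[[u,v]]],float),K,np.array([c["k1"],0,0,0.]))[0,0]
    R=np.array(c["R"]);t=np.array(c["t"])
    return -R.T@t, R.T@np.array([p[0],p[1],1.])
def at_z(cam,u,v,z):
    o,d=ray(cam,u,v); return o+d*(z-o[2])/d[2]
def at_depth(cam,u,v,dep):
    o,d=ray(cam,u,v); return o+d*dep
def cloud(cam,dep,mask):
    v,u=np.nonzero(mask&(dep>0)); c=r.calibration(cam)
    K=np.array([[c["fx"],0,c["cx"]],[0,c["fy"],c["cy"]],[0,0,1.]])
    p=cv2.undistortPoints(np.stack([u,v],1).astype(float)[:,None],K,np.array([c["k1"],0,0,0.]))[:,0]
    d=dep[v,u]; X=np.c_[p*d[:,None],d]
    return (X-np.array(c["t"]))@np.array(c["R"])
def proj(cam,X):
    c=r.calibration(cam);K=np.array([[c["fx"],0,c["cx"]],[0,c["fy"],c["cy"]],[0,0,1.]])
    return cv2.projectPoints(np.atleast_2d(X).astype(float),cv2.Rodrigues(np.array(c["R"]))[0],np.array(c["t"],float),K,np.array([c["k1"],0,0,0.]))[0][:,0]
E
cat > a.py <<'E'
from h import *
for c in ("top","side"):
    im,d=r.capture(c); cv2.imwrite(f"pics/{c}0.png",im); np.save(f"{c}0.npy",d)
    for q in ("blower_key_head","blower_key","blower_switch","lap_switch"):
        for o in r.cut_out(q,c):
            P=cloud(c,d,o["region"])
            print(c,q,round(o["confidence"],2),np.round(o["uv"]),o["region"].sum(),np.round(np.median(P,0),3) if len(P) else None, P[:,2].max().round(3) if len(P) else None)
    print(at_z(c,256,192,0))
print({k:np.round(v,3) for k,v in r.sense().items()})
E
python3 a.py
```

```text
pics
[ 0.50832694 -0.03370366  0.        ]
side blower_key_head 0.78 [290. 282.] 315 [ 0.472 -0.184  0.109] 0.115
side blower_key 0.59 [292. 285.] 309 [ 0.472 -0.185  0.108] 0.115
side blower_switch 0.92 [293. 288.] 299 [ 0.473 -0.186  0.106] 0.115
side lap_switch 0.56 [228. 164.] 228 [0.519 0.151 0.095] 0.114
side lap_switch 0.22 [293. 285.] 271 [ 0.471 -0.186  0.109] 0.115
[0.58429445 0.14277985 0.        ]
{'time_s': np.float64(0.5), 'joints': array([-6.1215e+01,  2.2044e+01,  4.4800e-01, -2.0000e-03, -6.8412e+01,
       -1.4816e+01]), 'joint_velocities': array([ 0.034,  0.092,  0.058,  0.009,  0.034, -0.001]), 'effort': array([ 0.0000e+00, -3.9007e+01,  1.8745e+01,  4.2210e+00,  1.5000e-02,
       -0.0000e+00]), 'tcp_pos': array([ 0.151, -0.606,  0.222]), 'ee_rot': array([[-0.241,  0.97 , -0.   ],
       [ 0.97 ,  0.241,  0.   ],
       [ 0.   , -0.   , -1.   ]]), 'wrist_force': array([0.664, 0.655, 0.623]), 'moment': array([ 0.003, -0.016, -0.047]), 'gripper_width': np.float64(0.999)}
```

View pics/top0.png

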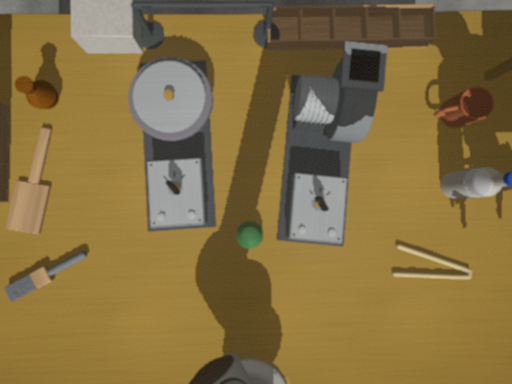

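View pics/side0.png

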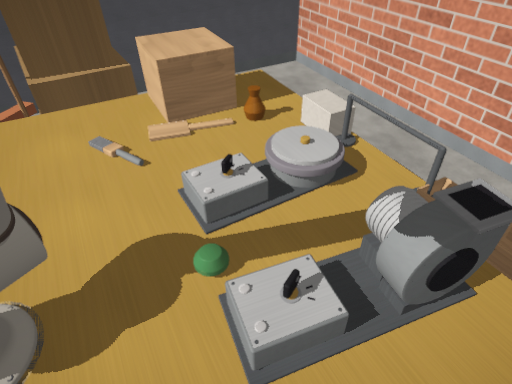

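The blower is on the right, with its key near (321,203) in the top view and (291,284) in the side view. The lap is on the left with its key at (173,187). The top network returned nothing, so I'll zoom in and measure there by hand.

```bash
cat > b.py <<'E'
from h import *
t=cv2.imread("pics/top0.png"); s=cv2.imread("pics/side0.png"); dt=np.load("top0.npy"); ds=np.load("side0.npy")
A=cv2.resize(t[165:250,275:360],None,fx=7,fy=7,interpolation=cv2.INTER_CUBIC)
B=cv2.resize(s[255:355,215:350],None,fx=5.5,fy=5.5,interpolation=cv2.INTER_CUBIC)
cv2.imwrite("pics/topz.png",A); cv2.imwrite("pics/sidez.png",B)
def box(cam,d,u0,u1,v0,v1):
    m=np.zeros(d.shape,bool); m[v0:v1,u0:u1]=1; return cloud(cam,d,m)
P=box("top",dt,275,360,165,250)
print(np.histogram(P[:,2],bins=np.arange(-.02,.14,.005)))
for c in("top","side"):
  cal=r.calibration(c);print(c,-np.array(cal["R"]).T@np.array(cal["t"]),cal["fx"])
np.set_printoptions(linewidth=200)
v,u=np.mgrid[192:216:2,308:334:2]
for vv in range(192,216,2): print(vv,[round(float(at_depth("top",uu,vv,dt[vv,uu])[2]*1000)) for uu in range(306,336,2)])
print([np.round(at_depth("side",u,v,ds[v,u]),3) for u,v in ((255,320),(300,270),(320,320),(100,220))])
E
python3 b.py
```

```text
(array([   0,    0,    0,  638, 1302, 1133,  268,   19,   14,   16,   17,
         22,   14,   20,   18,   19,   34,  770, 2658,  114,    5,    5,
          7,    6,    9,    9,   60,   22,    0,    0,    0]), array([-2.00000000e-02, -1.50000000e-02, -1.00000000e-02, -5.00000000e-03,
        3.46944695e-18,  5.00000000e-03,  1.00000000e-02,  1.50000000e-02,
        2.00000000e-02,  2.50000000e-02,  3.00000000e-02,  3.50000000e-02,
        4.00000000e-02,  4.50000000e-02,  5.00000000e-02,  5.50000000e-02,
        6.00000000e-02,  6.50000000e-02,  7.00000000e-02,  7.50000000e-02,
        8.00000000e-02,  8.50000000e-02,  9.00000000e-02,  9.50000000e-02,
        1.00000000e-01,  1.05000000e-01,  1.10000000e-01,  1.15000000e-01,
        1.20000000e-01,  1.25000000e-01,  1.30000000e-01,  1.35000000e-01]))
top [0.46750967 0.00927901 0.90631144] 354.2619655667752
side [ 0.28271617 -0.4443339   0.55150945] 353.05730431147333
192 [70, 72, 70, 73, 70, 71, 71, 70, 73, 72, 72, 73, 72, 73, 71]
194 [70, 73, 906, 72, 70, 73, 69, 71, 72, 74, 73, 74, 72, 73, 71]
196 [70, 69, 72, 71, 72, 72, 109, 116, 71, 69, 69, 68, 69, 71, 73]
198 [71, 72, 69, 72, 70, 102, 114, 116, 117, 74, 73, 72, 71, 72, 70]
200 [71, 71, 72, 70, 74, 92, 109, 114, 115, 113, 68, 73, 71, 71, 72]
202 [72, 71, 72, 70, 74, 80, 99, 112, 111, 116, 75, 73, 71, 73, 74]
204 [73, 71, 71, 71, 77, 79, 77, 109, 906, 113, 115, 71, 71, 69, 71]
206 [72, 71, 71, 70, 76, 78, 79, 96, 111, 115, 115, 70, 72, 70, 73]
208 [73, 69, 72, 71, 74, 76, 74, 77, 101, 113, 117, 113, 69, 74, 73]
210 [71, 70, 72, 73, 70, 72, 74, 73, 87, 108, 113, 71, 73, 72, 72]
212 [71, 73, 68, 70, 68, 70, 73, 73, 72, 69, 70, 72, 73, 72, 70]
214 [72, 70, 71, 70, 71, 74, 71, 71, 72, 72, 73, 72, 72, 74, 72]
[array([ 0.406, -0.192,  0.069]), array([ 0.515, -0.148,  0.07 ]), array([ 0.49 , -0.239,  0.07 ]), array([ 0.236,  0.226, -0.   ])]
```

View pics/topz.png

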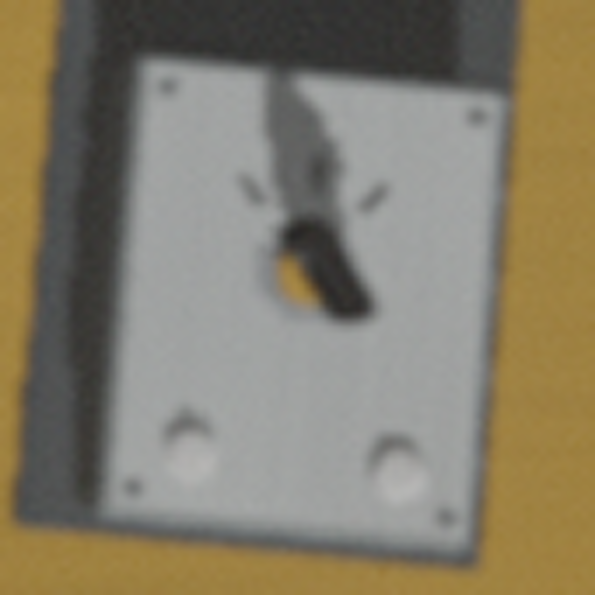

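View pics/sidez.png

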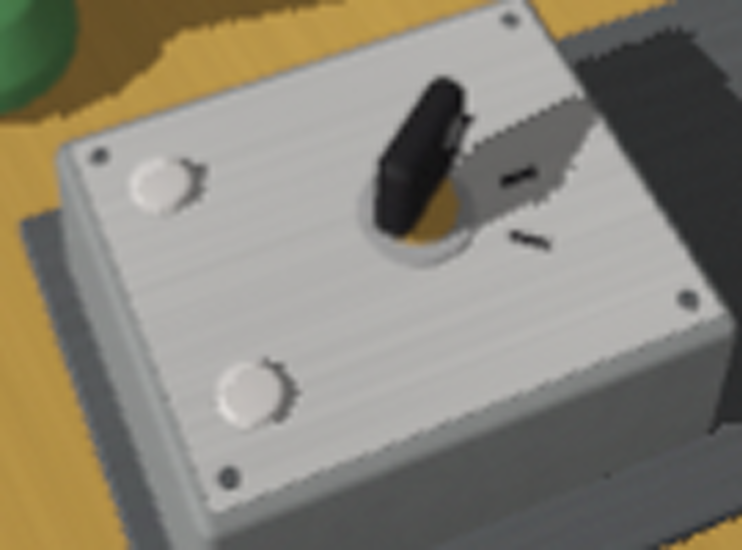

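```bash
cat > c.py <<'E'
from h import *
t=cv2.imread("pics/top0.png"); s=cv2.imread("pics/side0.png"); dt=np.load("top0.npy"); ds=np.load("side0.npy")
# box screws
zt=lambda u,v:((u+.5)/7-.5+275,(v+.5)/7-.5+165)
zs=lambda u,v:((u+.5)/5.5-.5+215,(v+.5)/5.5-.5+255)
def tri(a,b):
    o1,d1=ray("top",*a);o2,d2=ray("side",*b)
    k=np.linalg.lstsq(np.c_[d1,-d2],o2-o1,rcond=None)[0]
    p,q=o1+k[0]*d1,o2+k[1]*d2; return (p+q)/2*1000, np.linalg.norm(p-q)*1000
T=[(168,87),(477,117),(446,517),(133,487)]
S=[(511,19),(688,300),(229,479),(100,156)]
C=[]
for a,b in zip(T,S):
    p,e=tri(zt(*a),zs(*b));C.append(p);print(p.round(1),round(e,1))
C=np.array(C); print("centre",C.mean(0).round(1)); ax=(C[0]+C[1]-C[2]-C[3])/2; lat=(C[0]-C[1]+C[3]-C[2])/2
print("long",np.linalg.norm(ax),np.linalg.norm(lat),"yaw",np.degrees(np.arctan2(ax[1],ax[0])),np.degrees(np.arctan2(-lat[0],lat[1])))
for cam,im,d,(u0,u1,v0,v1) in(("top",t,dt,(300,340,190,216)),("side",s,ds,(275,305,262,302))):
    m=np.zeros(d.shape,bool);m[v0:v1,u0:u1]=1
    if cam=="top": k=m
    P=cloud(cam,d,m)
    for zlo in(.085,.105,.111):
        Q=P[(P[:,2]>zlo)&(P[:,2]<.13)]; c=Q[:,:2].mean(0); rect=cv2.minAreaRect((Q[:,:2]*1000).astype(np.float32))
        w,V=np.linalg.eigh(np.cov((Q[:,:2]-c).T)); a=V[:,1]; 
        print(cam,zlo,len(Q),(c*1000).round(1),"axis",np.degrees(np.arctan2(a[1],a[0])).round(1),[np.round(x,1) for x in rect])
# ticks
for n,a,b in(("start",(373,199),(531,239)),("run",(320,168),(519,178))):
    p,e=tri(zt(*a),zs(*b));print(n,p.round(1),round(e,1))
print("offtick",(at_z("top",*zt(251,191),.0715)*1000).round(1),"ring",(at_z("top",*zt(316,268),.074)*1000).round(1), "ring side",(at_z("side",*zs(418,210),.074)*1000).round(1))
E
python3 c.py
```

```text
[ 539.2 -133.1   70.4] 1.8
[ 526.3 -238.3   69.9] 1.3
[ 391.5 -221.9   69.8] 1.2
[ 404.4 -116.5   69.8] 1.3
centre [ 465.3 -177.4   70. ]
long 135.80981249406813 106.11462371588192 yaw -6.951190851686299 -6.962930224467937
top 0.085 118 [ 474.9 -176.5] axis -149.5 [array([ 475.2, -178.2]), array([37.2, 12.2]), np.float64(31.4)]
top 0.105 91 [ 475.1 -177.6] axis -149.4 [array([ 475.1, -178.3]), array([37. , 12.1]), np.float64(32.8)]
top 0.111 78 [ 475.3 -178.2] axis -149.0 [array([ 474.8, -178.5]), array([36.2, 11.9]), np.float64(32.8)]
side 0.085 302 [ 472.6 -183.8] axis -152.3 [array([ 475.1, -180.2]), array([37.6, 12.6]), np.float64(30.7)]
side 0.105 186 [ 474.2 -181.8] axis -150.1 [array([ 475.1, -180.2]), array([37.6, 12.6]), np.float64(30.7)]
side 0.111 126 [ 475.2 -180.4] axis -149.8 [array([ 475.4, -180.2]), array([37. , 10.2]), np.float64(30.2)]
start [ 499.3 -201.5   70.2] 1.4
run [ 509.2 -183.3   69.9] 1.0
offtick [ 502.3 -159.4   71.5] ring [ 475.7 -180.    74. ] ring side [ 475.5 -180.3   74. ]
```

```bash
cat > g.py <<'E'
import sys
from h import *
def go(x,y,z,yaw):
    s=r.sense();R=np.array(s["ee_rot"]);p=np.array(s["tcp_pos"])
    d=R.T@(np.array([x,y,z])-p); cy=np.degrees(np.arctan2(R[1,0],R[0,0]))
    print("t",s["time_s"],"tcp",p.round(4),"yaw",cy.round(2),"j",np.round(s["joints"],1),"tilt",R[:,2].round(4))
    print("shift",d.round(4),"turn z units",round(-((yaw-cy+180)%360-180)/5,3))
go(*map(float,sys.argv[1:]))
E
python3 g.py 0.4752 -0.1793 0.2 121.5
```

```text
t 0.5 tcp [ 0.1509 -0.6065  0.2225] yaw 103.97 j [-61.2  22.    0.4  -0.  -68.4 -14.8] tilt [-0.e+00  1.e-04 -1.e+00]
shift [0.3362 0.4178 0.0225] turn z units -3.506
```

```bash
python3 -m jog '[[[0.010,0.012,0],[0,0,-0.1]],[[0.026,0.032,0],[0,0,-0.3]],[[0.046,0.057,0],[0,0,-0.5]],[[0.067,0.083,0],[0,0,-0.7]],[[0.088,0.109,0],[0,0,-0.9]],[[0.109,0.135,0],[0,0,-1.1]],[[0.130,0.161,0],[0,0,-1.3]],[[0.151,0.187,0],[0,0,-1.5]],[[0.172,0.213,0],[0,0,-1.7]],[[0.190,0.236,0],[0,0,-1.9]]]' 0.06; python3 g.py 0.4752 -0.1793 0.19 121.5
```

```text
time_s: 1.33
tcp_pos: [0.3349, -0.3635, 0.2229]
ee_rot: [[-0.399, 0.917, 0.001], [0.917, 0.399, -0.0], [-0.001, 0.001, -1.0]]
wrist_force: [1.0, -0.9, 0.4]
gripper_width: 0.688
t 1.3333 tcp [ 0.3349 -0.3635  0.2229] yaw 113.55 j [-28.5   9.2 -17.4  -0.  -63.4 -38. ] tilt [ 8.e-04 -3.e-04 -1.e+00]
shift [0.1128 0.2022 0.033 ] turn z units -1.591
```

```bash
python3 -m jog '[[[0.014,0.025,0.003],[0,0,-0.2]],[[0.029,0.052,0.008],[0,0,-0.4]],[[0.044,0.079,0.013],[0,0,-0.6]],[[0.059,0.106,0.018],[0,0,-0.8]],[[0.074,0.133,0.023],[0,0,-1.0]],[[0.087,0.156,0.027],[0,0,-1.2]],[[0.098,0.176,0.030],[0,0,-1.4]],[[0.106,0.190,0.032],[0,0,-1.5]],[[0.111,0.199,0.033],[0,0,-1.6]],[[0.111,0.199,0.033],[0,0,-1.6]]]' ; python3 g.py 0.4752 -0.1793 0.082 121.5
```

```text
time_s: 2.17
tcp_pos: [0.4733, -0.1829, 0.1894]
ee_rot: [[-0.524, 0.852, 0.0], [0.852, 0.524, -0.0], [-0.0, 0.0, -1.0]]
wrist_force: [-0.8, -0.9, 0.1]
gripper_width: 0.692
t 2.1667 tcp [ 0.4733 -0.1829  0.1894] yaw 121.61 j [ -2.8  12.2 -18.7  -0.  -59.1 -55.6] tilt [ 1.e-04 -0.e+00 -1.e+00]
shift [0.0021 0.0035 0.1074] turn z units 0.022
```

```bash
cat > look.py <<'E'
import sys
from h import *
n=sys.argv[1]
c=sys.argv[2]; im,d=r.capture(c); u0,u1,v0,v1=map(int,sys.argv[3:7])
cv2.imwrite(f"pics/{n}.png",cv2.resize(im[v0:v1,u0:u1],None,fx=4,fy=4,interpolation=cv2.INTER_CUBIC))
E
python3 look.py s1 side 200 380 210 350
```

```text
(no output)
```

View pics/s1.png

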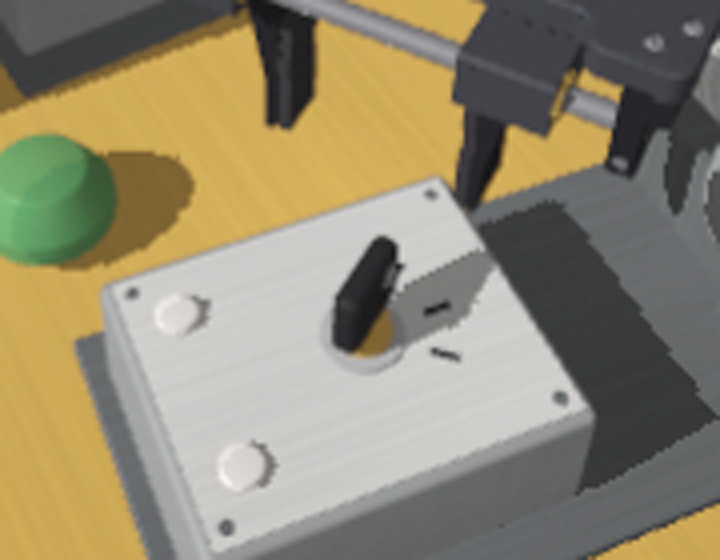

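```bash
python3 - <<'E'
from h import *
s=r.sense();R=np.array(s["ee_rot"]);p=np.array(s["tcp_pos"])
for n,o in(("tcp",(0,0,0)),("tip+",(.03,0,0)),("tip-",(-.03,0,0)),("back+",(.045,0,0)),("back-",(-.045,0,0))):
    q=proj("side",p+R@np.array(o))[0]; print(n,q.round(),((q-[200,210])*4).round())
im,d=r.capture("side"); cv2.imwrite("pics/s2.png",im)
E
```

```text
tcp [294. 246.] [376. 142.]
tip+ [274. 237.] [298. 110.]
tip- [315. 254.] [458. 176.]
back+ [265. 234.] [260.  94.]
back- [325. 258.] [501. 194.]
```

View pics/s2.png

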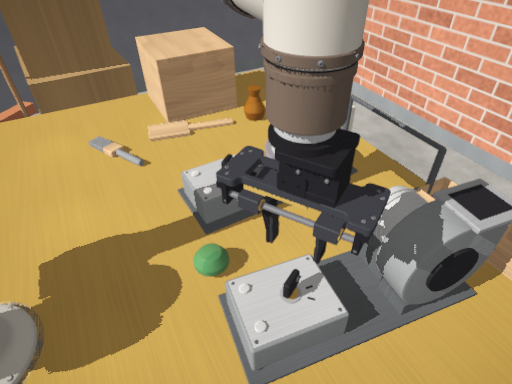

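The fingertips are at (272,240) and (320,255), on either side of the blower's key at (291,284), which matches the projection. The body clears the blower. Next I descend.

```bash
python3 -m jog '[[[0.001,0.002,0.008],[0,0,0]],[[0.002,0.0035,0.022],[0,0,0]],[[0.002,0.0035,0.038],[0,0,0]],[[0.002,0.0035,0.054],[0,0,0]],[[0.002,0.0035,0.070],[0,0,0]],[[0.002,0.0035,0.084],[0,0,0]],[[0.002,0.0035,0.095],[0,0,0]],[[0.002,0.0035,0.103],[0,0,0]],[[0.002,0.0035,0.107],[0,0,0]],[[0.002,0.0035,0.107],[0,0,0]]]' 0.06; python3 g.py 0.4752 -0.1793 0.082 121.5;python3 look.py s3 side 200 380 210 350
```

```text
time_s: 3.1
tcp_pos: [0.4735, -0.1809, 0.0817]
ee_rot: [[-0.521, 0.853, -0.002], [0.853, 0.521, 0.0], [0.001, -0.001, -1.0]]
wrist_force: [-0.4, 1.1, 0.5]
gripper_width: 0.691
t 3.1 tcp [ 0.4735 -0.1809  0.0817] yaw 121.41 j [ -2.5  19.6 -26.6  -0.  -43.9 -56. ] tilt [-1.8e-03  2.0e-04 -1.0e+00]
shift [ 0.0005  0.0023 -0.0003] turn z units -0.018
```

View pics/s3.png

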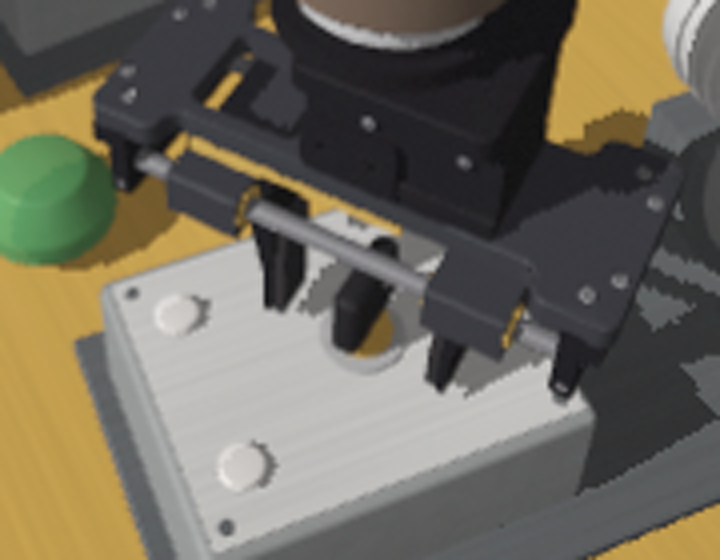

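```bash
python3 -m jog '[[[0,0.001,0],[0,0,0]],[[0,0.001,0],[0,0,0]],[[0,0.001,0],[0,0,0]],[[0,0.001,0],[0,0,0]],[[0,0.001,0],[0,0,0]],[[0,0.001,0],[0,0,0]],[[0,0.001,0],[0,0,0]],[[0,0.001,0],[0,0,0]],[[0,0.001,0],[0,0,0]],[[0,0.001,0],[0,0,0]]]' 0.04; python3 g.py 0.4752 -0.1793 0.082 121.5
```

```text
time_s: 3.98
tcp_pos: [0.4752, -0.18, 0.0825]
ee_rot: [[-0.522, 0.853, -0.0], [0.853, 0.522, 0.0], [0.0, -0.0, -1.0]]
wrist_force: [-0.3, -0.1, -0.2]
gripper_width: 0.461
t 3.9833 tcp [ 0.4752 -0.18    0.0825] yaw 121.47 j [ -2.4  19.6 -26.4  -0.  -43.9 -56.1] tilt [-0.  0. -1.]
shift [0.0006 0.0004 0.0005] turn z units -0.006
```

Within 1 mm of target. Close.

```bash
python3 -m jog '[[[0,0,0],[0,0,0]],[[0,0,0],[0,0,0]],[[0,0,0],[0,0,0]],[[0,0,0],[0,0,0]],[[0,0,0],[0,0,0]],[[0,0,0],[0,0,0]],[[0,0,0],[0,0,0]],[[0,0,0],[0,0,0]],[[0,0,0],[0,0,0]],[[0,0,0],[0,0,0]]]' 0; python3 g.py 0.4752 -0.1793 0.082 121.5; python3 -c "
from station import r;s=r.sense();print(s['moment'],s['wrist_force'],s['gripper_width']*87)"
```

```text
time_s: 4.82
tcp_pos: [0.4741, -0.1787, 0.0825]
ee_rot: [[-0.522, 0.853, -0.002], [0.853, 0.522, 0.002], [0.003, -0.001, -1.0]]
wrist_force: [-2.0, 6.3, 3.5]
gripper_width: 0.137
t 4.8167 tcp [ 0.4741 -0.1787  0.0825] yaw 121.45 j [ -2.3  19.6 -26.5  -0.1 -44.1 -56.1] tilt [-0.0023  0.0019 -1.    ]
shift [-0.0011  0.0007  0.0005] turn z units -0.01
[2.03837148 0.72228823 0.01660843] [-2.00233091  6.2638353   3.45648785] 11.914346417597628
```

```bash
python3 -m jog '[[[0.001,0,0],[0,0,0]],[[0.0015,0,0],[0,0,0]],[[0.0015,0,0],[0,0,0]],[[0.0015,0,0],[0,0,0]],[[0.0015,0,0],[0,0,0]],[[0.0015,0,0],[0,0,0]],[[0.0015,0,0],[0,0,0]],[[0.0015,0,0],[0,0,0]],[[0.0015,0,0],[0,0,0]],[[0.0015,0,0],[0,0,0]]]' ; python3 g.py 0.4752 -0.1793 0.082 121.5; python3 -c "
from station import r;s=r.sense();print(s['moment'],s['wrist_force'],s['gripper_width']*87)"
```

```text
time_s: 5.65
tcp_pos: [0.4741, -0.1786, 0.0825]
ee_rot: [[-0.522, 0.853, -0.001], [0.853, 0.522, 0.0], [0.001, -0.0, -1.0]]
wrist_force: [-2.2, 3.7, 3.3]
gripper_width: 0.136
t 5.65 tcp [ 0.4741 -0.1786  0.0825] yaw 121.46 j [ -2.3  19.5 -26.6  -0.  -43.9 -56.3] tilt [-7.e-04  2.e-04 -1.e+00]
shift [-0.0012  0.0006  0.0005] turn z units -0.008
[1.17470125 0.85946683 0.02985252] [-2.1620529   3.69602705  3.29885283] 11.818256532676505
```

```bash
python3 -m jog '[[[0.001,0,0],[0,0,0.5]],[[0.001,0,0],[0,0,1.4]],[[0.001,0,0],[0,0,2.4]],[[0.001,0,0],[0,0,3.4]],[[0.001,0,0],[0,0,4.4]],[[0.001,0,0],[0,0,5.4]],[[0.001,0,0],[0,0,6.4]],[[0.001,0,0],[0,0,7.4]],[[0.001,0,0],[0,0,8.4]],[[0.001,0,0],[0,0,9]]]' ; python3 g.py 0.4752 -0.1793 0.082 45.8; python3 -c "
from station import r;s=r.sense();print(s['moment'],s['wrist_force'],s['gripper_width']*87)"
```

```text
time_s: 6.48
tcp_pos: [0.4738, -0.1772, 0.0825]
ee_rot: [[0.238, 0.971, -0.0], [0.971, -0.238, 0.001], [0.001, -0.0, -1.0]]
wrist_force: [-2.2, 6.9, 3.2]
gripper_width: 0.134
t 6.4833 tcp [ 0.4738 -0.1772  0.0825] yaw 76.26 j [-2.100e+00  1.940e+01 -2.670e+01 -1.000e-01 -4.390e+01 -1.016e+02] tilt [-0.e+00  9.e-04 -1.e+00]
shift [-0.0017  0.0018  0.0005] turn z units 6.091
[2.08456834 0.70927077 0.10064798] [-2.17763823  6.87929394  3.2453189 ] 11.69950156378383
```

```bash
python3 -m jog '[[[0.0005,0,0],[0,0,0.6]],[[0.001,0,0],[0,0,1.6]],[[0.001,0,0],[0,0,2.6]],[[0.001,0,0],[0,0,3.6]],[[0.001,0,0],[0,0,4.6]],[[0.001,0,0],[0,0,5.5]],[[0.001,0,0],[0,0,6.2]],[[0.001,0,0],[0,0,6.6]],[[0.001,0,0],[0,0,6.6]],[[0.001,0,0],[0,0,6.6]]]' ; python3 g.py 0.4752 -0.1793 0.082 45.8; python3 -c "
from station import r;s=r.sense();print(s['moment'],s['wrist_force'],s['gripper_width']*87)"
```

```text
time_s: 7.32
tcp_pos: [0.4744, -0.1763, 0.0825]
ee_rot: [[0.724, 0.69, 0.0], [0.69, -0.724, 0.0], [0.0, -0.0, -1.0]]
wrist_force: [-2.1, 5.8, 1.6]
gripper_width: 0.137
t 7.3167 tcp [ 0.4744 -0.1763  0.0825] yaw 43.6 j [  -2.    19.4  -26.7   -0.   -43.8 -134.4] tilt [ 3.e-04  3.e-04 -1.e+00]
shift [-0.0014  0.0027  0.0005] turn z units -0.44
[1.82994975 0.63169088 0.56709016] [-2.09369721  5.77349632  1.59086476] 11.946579708496753
```

At the hard stop: the moment is 0.57 N m, against a spring of 0.135. I hold for another 0.83 s.

```bash
python3 -m jog '[[[0,0,0],[0,0,0]],[[0,0,0],[0,0,0]],[[0,0,0],[0,0,0]],[[0,0,0],[0,0,0]],[[0,0,0],[0,0,0]],[[0,0,0],[0,0,0]],[[0,0,0],[0,0,0]],[[0,0,0],[0,0,0]],[[0,0,0],[0,0,0]],[[0,0,0],[0,0,0]]]'; python3 -c "
from station import r;s=r.sense();print(s['moment'],s['wrist_force'],s['gripper_width']*87)"
python3 -m jog '[[[0,0,0],[0,0,0]],[[0,0,0],[0,0,0]],[[0,0,0],[0,0,0]],[[0,0,0],[0,0,0]],[[0,0,0],[0,0,0]],[[0,0,0],[0,0,0]],[[0,0,0],[0,0,0]],[[0,0,0],[0,0,0]],[[0,0,0],[0,0,0]],[[0,0,0],[0,0,0]]]' 0.075;  python3 look.py s4 side 200 380 210 350
```

```text
time_s: 8.15
tcp_pos: [0.4743, -0.1763, 0.0825]
ee_rot: [[0.724, 0.69, 0.0], [0.69, -0.724, 0.0], [0.0, -0.0, -1.0]]
wrist_force: [-2.1, 5.4, 3.8]
gripper_width: 0.134
[1.84407165 0.53510759 0.5947156 ] [-2.11095635  5.43953581  3.77817478] 11.638583257548387
time_s: 8.98
tcp_pos: [0.4741, -0.1769, 0.0826]
ee_rot: [[0.726, 0.688, 0.0], [0.688, -0.726, -0.0], [0.0, 0.0, -1.0]]
wrist_force: [0.6, -0.2, 1.2]
gripper_width: 0.802
```

View pics/s4.png

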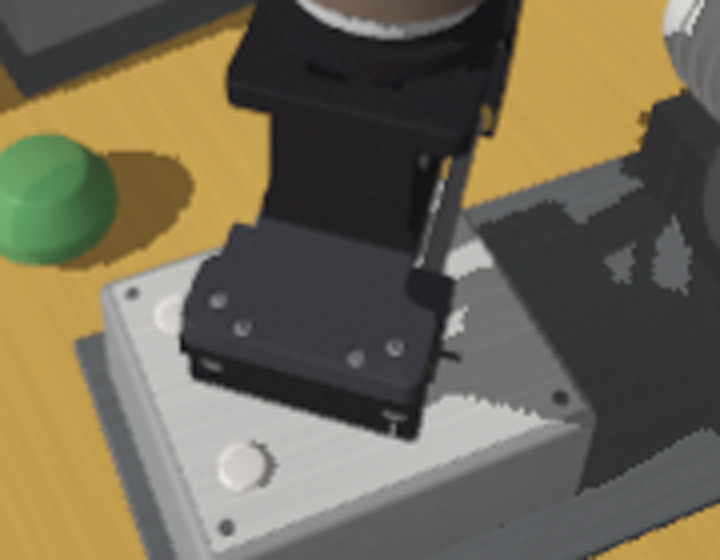

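The gripper hides the key, though the forces are near zero. I lift straight up and then look.

```bash
python3 -m jog '[[[0,0,-0.008],[0,0,0]],[[0,0,-0.022],[0,0,0]],[[0,0,-0.038],[0,0,0]],[[0,0,-0.054],[0,0,0]],[[0,0,-0.070],[0,0,0]],[[0,0,-0.088],[0,0,0]],[[0,0,-0.106],[0,0,0]],[[0,0,-0.122],[0,0,0]],[[0,0,-0.132],[0,0,0]],[[0,0,-0.137],[0,0,0]]]'
python3 g.py 0.36 -0.32 0.22 45
cat > d.py <<'E'
from h import *
im,d=r.capture("side"); cv2.imwrite("pics/s5.png",cv2.resize(im[210:350,200:380],None,fx=4,fy=4,interpolation=cv2.INTER_CUBIC))
for q in("blower_switch","lap_switch"):
    for o in r.cut_out(q,"side"):
        P=cloud("side",d,o["region"]);Q=P[(P[:,2]>.105)&(P[:,2]<.13)]
        if len(Q)>5: print(q,round(o["confidence"],2),np.round(o["uv"]),(Q.mean(0)*1000).round(1),[np.round(x,1) for x in cv2.minAreaRect((Q[:,:2]*1000).astype(np.float32))])
E
python3 d.py
```

```text
time_s: 9.87
tcp_pos: [0.4747, -0.177, 0.2216]
ee_rot: [[0.726, 0.688, 0.003], [0.688, -0.726, -0.0], [0.002, 0.003, -1.0]]
wrist_force: [-1.0, 0.2, 0.4]
gripper_width: 0.858
t 9.8667 tcp [ 0.4747 -0.177   0.2216] yaw 43.48 j [  -2.1   10.4  -16.1    0.   -63.3 -134.5] tilt [ 3.3e-03 -4.0e-04 -1.0e+00]
shift [-0.1817  0.0248  0.0013] turn z units -0.304
blower_switch 0.67 [292. 284.] [ 473.9 -181.9  111. ] [array([ 474.5, -180.7]), array([10.9, 35.4]), np.float64(81.9)]
lap_switch 0.67 [228. 166.] [518.9 153.1 110.5] [array([520.9, 154.7]), array([35.8, 11. ]), np.float64(32.0)]
```

View pics/s5.png

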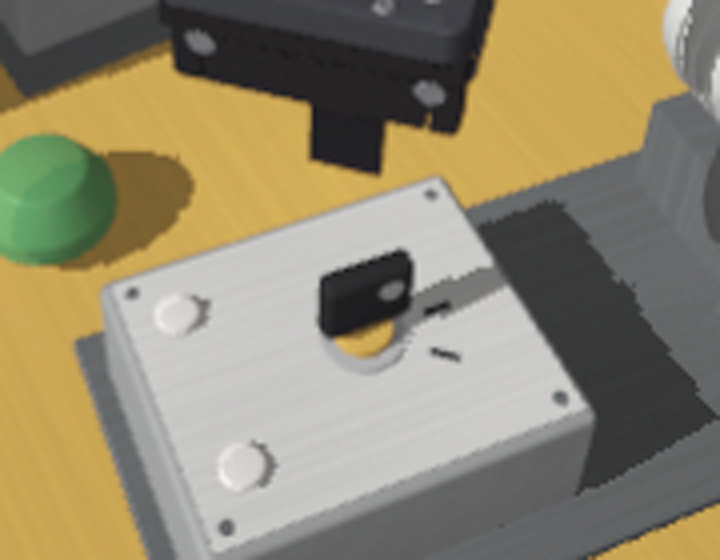

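The key at (292,284) now stands along the box's long axis, at -8.1° against -7.0° for run. The lap key hasn't been touched and the arm is clear.

```bash
python3 -c "
from station import r
print(r.finish_job())"
```

```text
the job is handed in; nothing more can be done
None
```

I started the blower: its key went clockwise through run to start, was held there about a second, and sprang back to run by itself. I handed the job in at about 10 s of the 35 s allowed; it gives no verdict.

- **Grip and hold:** The jaws closed on the 12 mm head (11.9 mm measured). I turned the key about 77° to the hard stop, where the wrist moment was 0.57–0.59 N m against at most 0.135 N m from the spring. It stayed there for about 1.0–1.1 s, after which I opened the fingers without moving the arm and lifted straight up.
- **Final position:** In the last side picture the key stands along the box's long axis, at -8.1° against -7.0° for run. The 1° difference is within measuring error.
- **Grinding disc key:** I never touched it, and it still stands turned to the off side, at about 32°. I did not measure that angle before moving, or check it against the off position on its own box.
- **Forces:** Wrist force stayed under about 8 N at every reading, and the arm ended clear of everything.

Some measurements disagreed:
- **Top camera:** The network found nothing in the top view, so I measured there from depth and by hand.
- **Head height:** Depth put the top of the head at about 115–117 mm, against 120 mm from the text.
- **Key axis:** From the contact forces, the axis was about 2–3 mm off my camera estimate, and I corrected for that while gripping.

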